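# Set a modelling turntable's slotted brake screw

### The job

Take the flat screwdriver from its wooden stand, feel its blade gently into the slot of the turntable's brake screw, and turn the screw a quarter turn clockwise (seen from above, within 20 degrees). Then put the screwdriver back in its stand, upright and fully down. Never bear on the brake or turntable with more than 25 N, and do not disturb the raw teapot on the wheel.

Things in the scene. Friction and masses are not known exactly. Their poses are not given: they have to be found in the camera images.
- driver: Flat screwdriver, 120 g, 159 mm long, blade down in the stand at any yaw. Origin at the centre of the blade's end, z up the shaft. Steel shaft 8 mm thick to z = 70 mm; round dark guard 34 mm across, 70 to 76 mm; square wooden handle 24 x 24 mm (faces square to its x and y), 76 to 156 mm; 3 mm end button above. Grip two opposite handle faces.
- driver_tip (a point): Centre of the end of the screwdriver's blade (same point and axes as driver). The blade is 14 mm wide along its own x, 2.4 mm thick along its own y and 18 mm long, with a plain square end.
- stand: Fixed light wooden tool stand, 70 x 70 mm, 85 mm high, origin at the centre of its underside. A round hole 20 mm across and 78 mm deep goes down its middle from the top. When home, the screwdriver's guard rests on the stand's top, its blade end 15 mm above the stand's underside.
- stand_hole0 (a point): Centre of the mouth of the stand's hole, on its top, 85 mm above the table.
- turntable: Fixed turntable and brake, origin on the table under the brake screw's axis: dark steel housing 70 x 60 mm, 50 mm high, screw upright on top; 34 to 46 mm along x the brake's upright arm, 75 mm high; 170 mm along x the centre of the dark wooden wheel, 220 mm across, top at 75 mm. Counts with all it carries, screw included.
- screw_head (a point): Centre of the brake screw's top face, 62 mm above the table; axes as turntable (does not turn with the screw). Round steel head 28 mm across, 12 mm tall, crossed through its centre by a straight slot 5 mm wide, 6 mm deep, open at both ends. The slot's starting direction is not reported: anywhere up to 0.9 rad either side of the turntable's x.
- brake_screw (a joint): Turn of the brake screw from where it started, rad: 0 at the start whatever the slot's direction, growing clockwise seen from above; a quarter turn is 1.57. It turns with a steady drag of 0.07 N m, has no end stop within 3 rad and stays where it is left.
- toolpot: Bystander: round bamboo tool pot, 82 mm across and 100 mm high, with sticks reaching 153 mm above the table; origin at the centre of its underside. It and the stand may stand in either order, so it can be in the way between stand and turntable: pass over it.
- teapot: Unfired brown clay teapot, loose on the middle of the wheel, 108 mm across its belly and 79 mm high, spout and handle reaching 89 mm to either side; origin at the centre of its underside. Fragile: leave it where it is.
Things that resemble listed ones, but are neither listed nor needed, are in the scene too. Leave any pink or purple look-alike of the stand alone.

How it is judged:
By the outcome, as a careful person would: the job done as asked, in the order asked, and still so for the second after the job is handed in, with the robot touching nothing.
It also fails if it takes over 72 s, if anything falls off the work surface, if the arm or the gripper's body presses on something with over 40 N, if the wrist force passes 120 N, or if a joint passes its speed limit or range.

### The arm

A 6-joint arm with a two-finger parallel gripper is mounted at the origin on the work surface. World frame = base frame: x ahead of the robot, y to its left, z up, the work surface at z = 0. Lengths are in m, angles in degrees, forces in N, time in s.
With the tool pointing down it reaches from about 0.4 to 0.825 m from the base axis. Payload 7 kg.
Tool frame: the origin (TCP) lies midway between the tips of the shut fingers; the grasp point (between the pads) lies 19 mm behind it; z points along the fingers, y is the direction in which the jaws open and shut (so a half turn about z gives the same grasp; the last joint's range is limited). The gripper opens to 85 mm and grips with 20 to 120 N. Pads are 22 mm wide; open, the fingers measure 114 mm over their backs; the gripper's body (76 mm by 85 mm) begins 54 mm behind the grasp point. The pads swing forward as they close: fully open they stand 13 mm farther back than shut.
Start: joints at [-55.17, 20.546, 0.682, 0, -70.136, -16.507], TCP at [0.212, -0.641, 0.231] pointing down, gripper open.
Joint ranges: [-176.03, 176.03], [-82.01, 121.73], [-58.28, 71.71], [-173.87, 95.51], [-174.79, -0.11], [-173.66, 173.66]. Speed limits (degrees/s): [136.94, 136.94, 172.46, 180, 180, 180].

### API

Orientations are given as a 3x3 rotation matrix whose columns are the frame's x, y, z axes.
In Python, from workcell import telemetry, cams, robot, models gives the robot as it stands. The module is installed in compiled form; this text tells all that it offers.
- The arm moves only by the tool servo_tool, never from a script. Its argument "targets" is a list of rows, each a list of 7 numbers: the shift along the tool's x, y, z in units of 40 mm (1.0 is 40 mm), then the turn, a rotation vector about the tool's x, y, z in rad, then the finger opening in mm, from 0 to 85.4. A call has 1 to 10 rows; each row is the pose to reach, as a shift and turn from the pose measured when the call began, along the tool's axes at that moment; what a row does not reach only later rows make up. A row lasts 1/12 s, in which the tool goes at most 41.7 mm and 7.16 degrees, less where a joint would pass 70% of its speed; a pose out of reach is approached as far as the arm can. A call with a gripper value outside its range is refused whole. The fingers move at their own pace and stop on an object; "squeeze" is the grip in N (left out, the last holds). Time passes only in rows, so rows that repeat a pose let the fingers close. It gives the time, the measured TCP pose, the force and the opening at its end, in the units of the state.
- telemetry.sense(): the state, without advancing time (a new reading comes with each control period).
- cams.read_camera(name): name is "scene" or "top"; returns (picture, depth): 400x640x3 uint8, red, green, blue; 400x640 float32, m along the optical axis (not along the pixel's ray), 0 where there is no reading.
- cams.camera_model(name): a dict with "K" (3x3 intrinsics, pixels), "eye" and "orientation" of the camera in the world. Camera axes: x right, y down, z forward; pixel columns grow to the right and rows downward; lengths in m; the calibration is good to about 2 mm. A picture is of the moment at which its call begins. camera_model takes no time and is no camera call.
- robot.sign_off(): hands the job in, once; it reports no verdict.
Trained networks look in the newest picture that a camera, given by its name, has taken for a name from the list of things; names that differ only in an ending like _2 or _b are one class to them, and where a whole thing is asked for, a point or a joint stands for the part that bears it (a point fixed in the world has none). Each returns a list of dicts, best first, with "conf" (0 to 1); they miss things now and then, are a little off and sometimes report something else, mostly with a low value. They report only what shows in the picture. A call takes as long as a camera call. They do not tell look-alikes from the thing itself.
- models.cut_out(camera, thing): "mask" (400x640 bool, what is visible of it) and "extent" ([centre column, centre row, width, height] in pixels, round what is visible of it).
- models.landmark_of(camera, thing): "xy" ([column, row] in pixels: a listed point, or the origin of a listed thing).
The state is a dict: "time": time; "joints": joint angles; "qvel": joint speeds; "joint_efforts": joint torques, N m; "tool_pos": TCP position; "eef_rot": TCP orientation; "ft_force": force on the tool from outside, world axes, zero at the start; "moment": the same for the moment, N m; "gripper_width": opening from 0.0 (shut) to 1.0 (fully open).
Only numpy, scipy, OpenCV 4.12 (cv2) and the standard library are available. Lean on these libraries where they do the work, as an engineer would, in place of code of your own. Each camera call takes 0.05 s, during which the arm holds its last target. There are 200 camera calls.

## Working session

There is one attempt and no reset: what is moved stays moved. The work goes in short steps, Python scripts to look and compute and a tool call to move; the robot and the scene stay as the last step left them, time stands still between calls to the robot, and variables do not carry over. Pictures are saved under pics/ and viewed, about 8 in all and at most 12, crops included, and the job is handed in when it is done.

Besides the shell and the picture viewer there is one more tool, called after ">>>" as name(argument=value, ...) on one line, values as JSON. servo_tool: Moves the arm, as the interface text tells. Its arguments: {"type":"object","properties":{"targets":{"type":"array","items":{"type":"array","items":{"type":"number"}}},"squeeze":{"type":"number"}},"required":["targets"]}

```bash
mkdir -p pics; cat > h.py <<'E'
import numpy as np, cv2
from workcell import telemetry, cams, robot, models
def unproj(cam,u,v,d):
    m=cams.camera_model(cam);K=np.array(m["K"]);R=np.array(m["orientation"]);e=np.array(m["eye"])
    p=np.stack([(u-K[0,2])/K[0,0]*d,(v-K[1,2])/K[1,1]*d,d*np.ones_like(u*1.0)],-1)
    return p@R.T+e
def proj(cam,P):
    m=cams.camera_model(cam);K=np.array(m["K"]);R=np.array(m["orientation"]);e=np.array(m["eye"])
    p=(np.asarray(P)-e)@R; q=p@K.T; return q[...,:2]/q[...,2:]
def onplane(cam,u,v,z):
    m=cams.camera_model(cam);e=np.array(m["eye"])
    r=unproj(cam,np.float64(u),np.float64(v),1.0)-e
    return e+r*(z-e[2])/r[2]
def world(cam,depth):
    v,u=np.mgrid[:400,:640].astype(float); return unproj(cam,u,v,depth.astype(float)[...]) if False else _w(cam,u,v,depth)
def _w(cam,u,v,d):
    m=cams.camera_model(cam);K=np.array(m["K"]);R=np.array(m["orientation"]);e=np.array(m["eye"])
    p=np.stack([(u-K[0,2])/K[0,0]*d,(v-K[1,2])/K[1,1]*d,d],-1); return p@R.T+e
def save(name,img,scale=1):
    img=cv2.resize(img,None,fx=scale,fy=scale,interpolation=cv2.INTER_CUBIC)
    cv2.imwrite("pics/"+name,img[...,::-1])
E
python3 - <<'E'
from h import *
for c in ["top","scene"]:
    m=cams.camera_model(c);print(c,np.array(m["K"]).tolist(),np.round(m["eye"],3),np.round(m["orientation"],3).tolist())
    im,d=cams.read_camera(c); save(c+"0.png",im,1.25); np.savez(c+"0.npz",im=im,d=d)
    for t in ["driver","stand","turntable","toolpot","teapot"]:
        for r in models.cut_out(c,t)[:4]: print(c,t,round(r["conf"],2),np.round(r["extent"]))
    for t in ["stand_hole0","screw_head","driver_tip","driver"]:
        for r in models.landmark_of(c,t)[:4]: print(c,"lm",t,round(r["conf"],2),np.round(r["xy"],1))
print(telemetry.sense())
E
```

```text
top [[517.5533293851546, 0.0, 316.1887746177051], [0.0, 517.5533293851546, 199.071641639307], [0.0, 0.0, 1.0]] [0.244 0.14  1.658] [[-0.027, -0.99, 0.138], [-1.0, 0.027, -0.008], [0.004, -0.138, -0.99]]
top driver 0.72 [261. 181.  11.  13.]
top stand 0.88 [173. 240.  30.  28.]
top stand 0.87 [260. 187.  27.  33.]
top stand 0.71 [363. 213.  27.  25.]
top stand 0.6 [228. 283.  33.  34.]
top turntable 0.77 [421. 151.  70. 100.]
top toolpot 0.65 [314. 183.  26.  35.]
top teapot 0.66 [426. 129.  51.  35.]
top lm stand_hole0 0.96 [223.  283.1]
top lm stand_hole0 0.88 [365.2 209.9]
top lm stand_hole0 0.85 [259.2 180.5]
top lm stand_hole0 0.76 [165.8 238.9]
top lm screw_head 0.91 [432.3 184.7]
top lm driver_tip 0.58 [422.6 132.3]
top lm driver 0.54 [265.6 183.5]
scene [[377.4449359253966, 0.0, 321.4094000205926], [0.0, 377.4449359253966, 201.75195573728843], [0.0, 0.0, 1.0]] [0.945 0.693 0.948] [[-0.743, 0.514, -0.428], [0.669, 0.567, -0.481], [-0.005, -0.643, -0.765]]
scene driver 0.67 [346. 235.   8.  29.]
scene stand 0.95 [464. 281.  45.  48.]
scene stand 0.82 [342. 255.  37.  41.]
scene 
[... 475 characters left out ...]
0433475e-03,
       -7.01361582e+01, -1.65089550e+01]), 'qvel': array([ 0.00577102, -0.01561193, -0.05037398, -0.00239672, -0.01070268,
       -0.00141239]), 'joint_efforts': array([ 1.38484565e-04, -5.82994866e+01,  2.93657452e+01,  6.94178268e+00,
       -6.30846480e-04,  7.86495946e-06]), 'tool_pos': array([ 0.21217866, -0.64076873,  0.23132382]), 'eef_rot': array([[-9.49304234e-01, -3.14358827e-01, -1.11408085e-05],
       [-3.14358826e-01,  9.49304233e-01, -3.00972433e-05],
       [ 2.00373508e-05, -2.50692290e-05, -9.99999999e-01]]), 'ft_force': array([-0.3552481 , -0.10801189,  0.07918163]), 'moment': array([-0.01434943,  0.04451764,  0.00107032]), 'gripper_width': 1.0020992293651747}
```

View pics/top0.png

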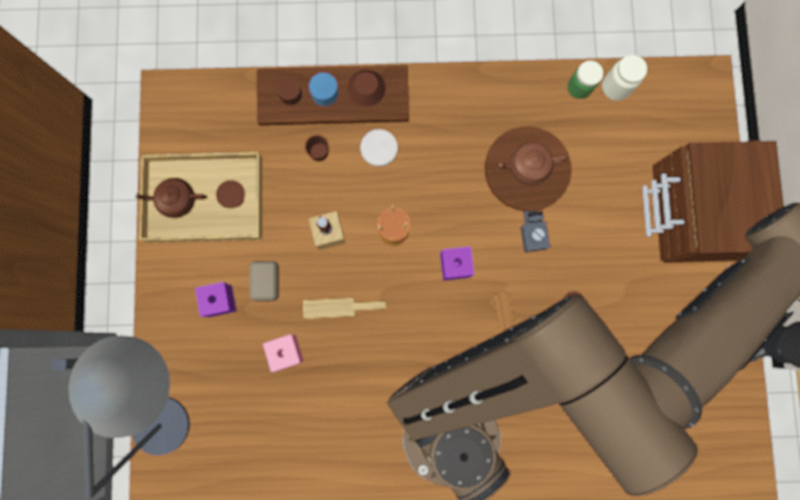

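View pics/scene0.png

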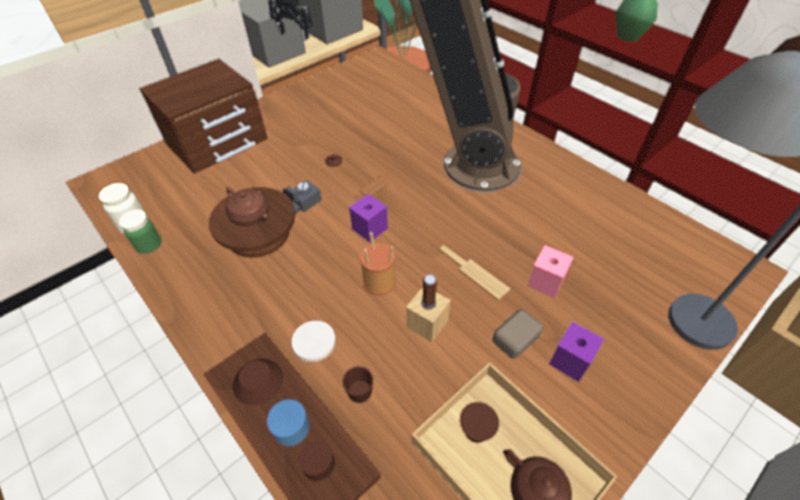

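The top view shows the light wooden stand with the driver at (261,182). The look-alikes are purple at (365,210) and (166,239), and pink at (223,283). The screw is at (430,187), and the toolpot at (314,180) stands between stand and screw. I choose the wooden stand that holds the driver. Next I measure both targets and check close crops.

```bash
python3 - <<'E'
from h import *
T=np.load("top0.npz");S=np.load("scene0.npz")
a=cv2.resize(T["im"][160:215,230:290],(0,0),fx=6.5,fy=6.5,interpolation=cv2.INTER_CUBIC)
b=cv2.resize(T["im"][160:215,402:462],(0,0),fx=6.5,fy=6.5,interpolation=cv2.INTER_CUBIC)
c=cv2.resize(S["im"][215:275,315:375],(390,357),interpolation=cv2.INTER_CUBIC)
d=cv2.resize(S["im"][135:175,215:275],(390,260),interpolation=cv2.INTER_CUBIC)
d=cv2.copyMakeBorder(d,0,97,0,0,cv2.BORDER_CONSTANT)[:238];c=c[:,:]
c=cv2.resize(c,(260,238));d=cv2.resize(d,(390,238))
out=np.vstack([np.hstack([a,b]),cv2.copyMakeBorder(np.hstack([c,d]),0,0,0,130,cv2.BORDER_CONSTANT)])
save("crop1.png",out)
W={}
for n,Z in (("top",T),("scene",S)):
    v,u=np.mgrid[:400,:640].astype(float);W[n]=_w=__import__("h")._w(n,u,v,Z["d"])
def rep(n,c0,r0,rad,zlo,zhi,l):
    P=W[n][r0-rad:r0+rad,c0-rad:c0+rad].reshape(-1,3);P=P[(P[:,2]>zlo)&(P[:,2]<zhi)]
    if len(P)>3:
        r=cv2.minAreaRect((P[:,:2]*1000).astype(np.float32));print(n,l,len(P),P.mean(0).round(4),"rect",np.round(r[0],1),np.round(r[1],1),round(r[2],1))
for n,c,r in(("top",261,184),("scene",343,250)):
    rep(n,c,r,26,.075,.095,"standtop"); rep(n,c,r,26,.11,.19,"handle"); rep(n,c,r,26,.165,.19,"btn")
for n,c,r in(("top",430,187),("scene",240,155)):
    rep(n,c,r,16,.055,.068,"screw"); rep(n,c,r,20,.045,.0535,"housing")
for t,c,r,zl,zh in(("wheel","x",0,.07,.08),):
    m=W["top"][110:180,380:465].reshape(-1,3);m=m[(m[:,2]>zl)&(m[:,2]<zh)];print("wheel",cv2.minEnclosingCircle((m[:,:2]*1000).astype(np.float32)),len(m))
m=W["top"][150:215,290:340].reshape(-1,3);m=m[m[:,2]>.09];print("pot",m.mean(0),m.max(0))
for uv in((432.3,184.7),):print("screw lm",onplane("top",*uv,.062).round(4))
print("screw lm scene",onplane("scene",237.8,146.9,.062).round(4), onplane("scene",346.1,243.1,.085).round(4),onplane("top",259.2,180.5,.085).round(4))
E
```

```text
top standtop 411 [0.5142 0.2955 0.085 ] rect [517.9 297.2] [72.  70.3] 13.2
top handle 103 [0.5142 0.2952 0.1594] rect [517.4 297.1] [25.2 24.1] 66.8
top btn 63 [0.5169 0.2968 0.1722] rect [517.3 296.9] [23.3 23.3] 70.8
scene standtop 484 [0.5257 0.3052 0.086 ] rect [518.2 297.6] [72.1 72.1] 13.5
scene handle 190 [0.5245 0.3041 0.1474] rect [524.3 302.8] [18.5 29.6] 37.1
scene btn 50 [0.5233 0.3042 0.1723] rect [522.5 304.2] [13.4 25.6] 48.7
top screw 86 [ 0.5009 -0.2273  0.061 ] rect [ 509.1 -225.4] [71.8 37.1] 1.1
top housing 183 [ 0.4906 -0.2293  0.0483] rect [ 505.7 -228.1] [99.3 57.9] 6.6
scene screw 60 [ 0.5037 -0.2232  0.0618] rect [ 510.5 -217.1] [69.3 29.4] 28.2
scene housing 116 [ 0.4937 -0.2204  0.0481] rect [ 497.9 -226.1] [79.1 54.7] 8.7
wheel ((643.9259033203125, -212.58644104003906), 119.97444915771484) 2020
pot [0.51764664 0.13017254 0.12326177] [0.56299673 0.16969693 1.65837861]
screw lm [ 0.5012 -0.2371  0.062 ]
screw lm scene [ 0.4992 -0.2463  0.062 ] [0.5118 0.306  0.085 ] [0.5249 0.3016 0.085 ]
```

View pics/crop1.png

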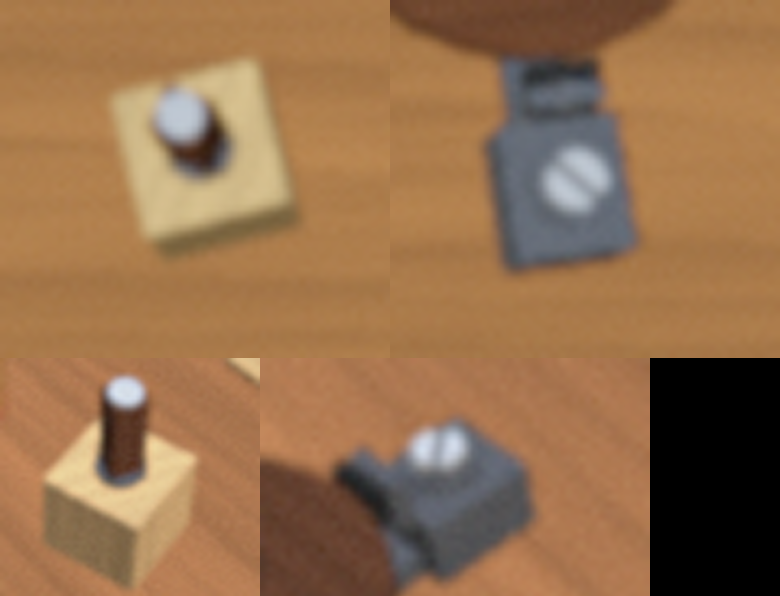

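The crops confirm the wooden stand: driver upright with a bright button at crop (182,118). The screw head is bright at crop (577,180), with its slot running from upper left to lower right. Next I refine the screw and slot and work out the first moves.

```bash
cat >> h.py <<'E'
from scipy.spatial.transform import Rotation as Rn
def screw(cam,im,r0,r1,c0,c1,s=8):
    a=cv2.resize(im[r0:r1,c0:c1],None,fx=s,fy=s,interpolation=cv2.INTER_CUBIC).astype(float).mean(2)
    return a
def rect_top(cam,im,cx,cy,z,half=.025,res=.00025):
    g=np.arange(-half,half,res); X,Y=np.meshgrid(cx+g,cy+g,indexing="ij")
    uv=proj(cam,np.stack([X,Y,np.full_like(X,z)],-1)).astype(np.float32)
    return cv2.remap(im,uv[...,0],uv[...,1],cv2.INTER_CUBIC),X,Y
def plan(pos,yaw_y=None,st=None):
    "pos: TCP goal; yaw_y: heading (deg) of tool y, mod 180, tool down"
    st=st or telemetry.sense(); R=np.array(st["eef_rot"]); p=np.array(st["tool_pos"])
    sh=R.T@(np.array(pos)-p)/.04
    y0=np.degrees(np.arctan2(R[1,1],R[0,1]))
    if yaw_y is None: yaw_y=y0
    d=(yaw_y-y0+90)%180-90
    G=lambda a:np.array([[np.sin(a),np.cos(a),0],[-np.cos(a),np.sin(a),0],[0,0,-1.]])
    G=lambda a:np.column_stack([np.array([-np.sin(a),np.cos(a),0]),np.array([np.cos(a),np.sin(a),0]),[0,0,-1.]])
    rv=Rn.from_matrix(R.T@G(np.radians(y0+d))).as_rotvec()
    print("t",round(st["time"],2),"pos",p.round(4),"yaw_y",round(y0,2),"shift",sh.round(3),"rv",rv.round(4),"F",np.round(st["ft_force"],1),"M",np.round(st["moment"],2),"j",np.round(st["joints"],0),"w",round(st["gripper_width"],3))
E
python3 - <<'E'
from h import *
for c in("top","scene"):
    im=np.load(c+"0.npz")["im"]
    cx,cy=(.491,-.227)
    for it in range(3):
        a,X,Y=rect_top(c,im,cx,cy,.062); g=a.astype(float).mean(2)
        m=(g>150).astype(np.uint8)
        n,l,s,ce=cv2.connectedComponentsWithStats(m)
        pts=np.column_stack([X[m>0],Y[m>0]])
        (x,y),r=cv2.minEnclosingCircle((pts*1000).astype(np.float32)); cx,cy=x/1000,y/1000
    rr=np.hypot(X-cx,Y-cy); 
    best=[]
    for th in np.arange(0,180,1.):
        t=np.radians(th); dd=-(X-cx)*np.sin(t)+(Y-cy)*np.cos(t)
        for o in np.arange(-.003,.0031,.0005):
            k=(abs(dd-o)<.0015)&(rr<.010); best.append((g[k].mean(),th,o))
    best.sort(); print(c,"screw",x,y,r,"slot",best[:3])
    m0=pts.mean(0); print(" centroid",m0)
T=np.load("top0.npz"); v,u=np.mgrid[:400,:640].astype(float); W=_w("top",u,v,T["d"])
P=W[195:270,515:640];print("cabinet max z",P[...,2][(P[...,1]<-.4)&(P[...,0]>.4)].max() if 0 else np.percentile(W[130:195,530:600][...,2],[50,90]))
P=W[160:215,402:462].reshape(-1,3);P=P[(P[:,2]>.066)&(P[:,2]<.08)&(P[:,0]<.54)];print("brake arm pts",P.mean(0))
st=telemetry.sense(); plan([.42,-.25,.31],95,st); plan([.517,.297,.31],68,st)
E
```

```text
top screw 493.4222106933594 -230.229248046875 15.928543090820312 slot [(np.float64(163.7286012526096), np.float64(46.0), np.float64(0.0)), (np.float64(163.73075583420413), np.float64(47.0), np.float64(0.0)), (np.float64(163.7479079497908), np.float64(48.0), np.float64(0.0))]
 centroid [ 0.49369455 -0.23017076]
scene screw 491.4178771972656 -230.67819213867188 17.932727813720703 slot [(np.float64(169.9824745881528), np.float64(50.0), np.float64(-0.001)), (np.float64(170.00175254118474), np.float64(51.0), np.float64(-0.001)), (np.float64(170.00455660708025), np.float64(49.0), np.float64(-0.001))]
 centroid [ 0.49272603 -0.23080749]Traceback (most recent call last):
  File "<stdin>", line 19, in <module>
NameError: name '_w' is not defined
```

```bash
python3 - <<'E'
from h import *
st=telemetry.sense(); plan([.42,-.25,.31],95,st); plan([.517,.297,.31],68,st)
E
```

```text
t 1.0 pos [ 0.2122 -0.6408  0.2313] yaw_y 108.32 shift [-8.003  7.641 -1.967] rv [-0.     -0.      0.2325] F [-0.4 -0.1  0.1] M [-0.01  0.04  0.  ] j [-55.  21.   1.   0. -70. -17.] w 1.002
t 1.0 pos [ 0.2122 -0.6408  0.2313] yaw_y 108.32 shift [-14.604  19.86   -1.968] rv [-0.     -0.      0.7038] F [-0.4 -0.1  0.1] M [-0.01  0.04  0.  ] j [-55.  21.   1.   0. -70. -17.] w 1.002
```

>>> servo_tool(targets=[[-0.5,0.4,-1.6,0,0,0,85],[-1.4,1.2,-1.97,0,0,0,85],[-2.2,2.0,-1.97,0,0,0,85],[-3.0,2.7,-1.97,0,0,-0.05,85],[-3.7,3.4,-1.97,0,0,-0.1,85],[-4.4,4.1,-1.97,0,0,-0.2,85],[-5.1,4.8,-1.97,0,0,-0.3,85],[-5.8,5.5,-1.97,0,0,-0.4,85],[-6.5,6.2,-1.97,0,0,-0.5,85],[-7.2,6.9,-1.97,0,0,-0.6,85]])

```text
time: 1.83
tool_pos: [0.3914, -0.3018, 0.3105]
eef_rot: [[-0.602, -0.798, 0.001], [-0.798, 0.602, -0.0], [-0.0, -0.001, -1.0]]
ft_force: [2.2, 0.4, 0.1]
gripper_width: 0.996
```

```bash
python3 - <<'E'
from h import *
plan([.517,.297,.30],158)
E
```

```text
t 1.83 pos [ 0.3914 -0.3018  0.3105] yaw_y 142.98 shift [-13.842   6.507   0.262] rv [-0.001   0.0003 -0.2622] F [2.2 0.4 0.1] M [-0.03 -0.17  0.  ] j [-15.   1. -14.   0. -75. -22.] w 0.996
```

>>> servo_tool(targets=[[-0.9,0.42,0.02,0,0,0,85],[-1.8,0.85,0.03,0,0,-0.03,85],[-2.7,1.27,0.05,0,0,-0.06,85],[-3.6,1.7,0.06,0,0,-0.09,85],[-4.5,2.12,0.08,0,0,-0.12,85],[-5.4,2.54,0.1,0,0,-0.15,85],[-6.3,2.96,0.12,0,0,-0.18,85],[-7.2,3.38,0.14,0,0,-0.2,85],[-8.1,3.8,0.15,0,0,-0.22,85],[-9.0,4.23,0.17,0,0,-0.24,85]])

```text
time: 2.67
tool_pos: [0.473, 0.0896, 0.3043]
eef_rot: [[-0.394, -0.919, 0.002], [-0.919, 0.394, 0.0], [-0.001, -0.002, -1.0]]
ft_force: [0.4, -0.5, -0.3]
gripper_width: 0.991
```

```bash
python3 - <<'E'
from h import *
plan([.5175,.297,.24],158)
E
```

```text
t 2.67 pos [0.473  0.0896 0.3043] yaw_y 156.81 shift [-5.202  1.023  1.611] rv [-0.0019  0.0012 -0.0208] F [ 0.4 -0.5 -0.3] M [-0.11 -0.13 -0.01] j [ 34.  -1. -16.   0. -74. -57.] w 0.991
```

>>> servo_tool(targets=[[-0.9,0.18,0.1,0,0,-0.01,85],[-1.8,0.36,0.1,0,0,-0.02,85],[-2.7,0.54,0.1,0,0,-0.02,85],[-3.6,0.72,0.2,0,0,-0.02,85],[-4.4,0.88,0.6,0,0,-0.02,85],[-5.0,1.0,1.1,0,0,-0.02,85],[-5.2,1.02,1.5,0,0,-0.02,85],[-5.2,1.02,1.6,0,0,-0.02,85],[-5.2,1.02,1.6,0,0,-0.02,85]])

```text
time: 3.42
tool_pos: [0.5168, 0.2966, 0.2387]
eef_rot: [[-0.375, -0.927, -0.0], [-0.927, 0.375, -0.002], [0.002, -0.001, -1.0]]
ft_force: [-0.5, -0.6, 0.5]
gripper_width: 0.995
```

```bash
python3 - <<'E'
from h import *
im,d=cams.read_camera("scene"); save("s1.png",im[150:310,250:450],4)
plan([.5175,.297,.122],158)
E
```

```text
t 3.47 pos [0.5174 0.2964 0.2403] yaw_y 157.97 shift [-0.015  0.008  2.957] rv [-0.0018 -0.0001 -0.0005] F [-0.4 -0.4  1.1] M [-0.03 -0.02 -0.01] j [ 49.  13.  -9.   0. -68. -71.] w 0.996
```

View pics/s1.png

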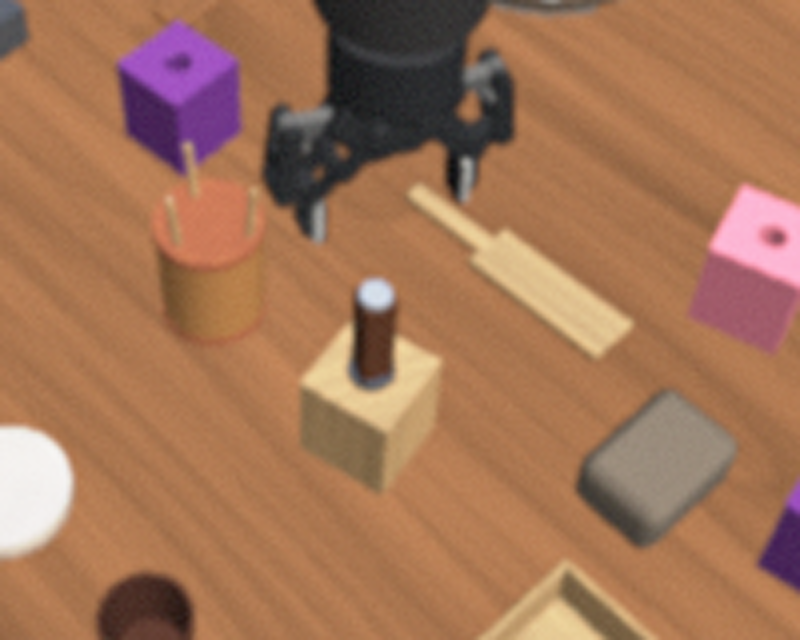

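The open jaws, at crop (318,225) and (462,185), straddle the driver at (376,295). I'll descend and grip.

>>> servo_tool(targets=[[-0.01,0.01,0.5,0,0,0,85],[-0.01,0.01,1.1,0,0,0,85],[-0.01,0.01,1.7,0,0,0,85],[-0.01,0.01,2.2,0,0,0,85],[-0.01,0.01,2.6,0,0,0,85],[-0.01,0.01,2.85,0,0,0,85],[-0.01,0.01,2.95,0,0,0,85],[-0.01,0.01,2.95,0,0,0,60],[-0.01,0.01,2.95,0,0,0,40],[-0.01,0.01,2.95,0,0,0,32]], squeeze=60)

```text
time: 4.3
tool_pos: [0.5181, 0.2973, 0.1238]
eef_rot: [[-0.375, -0.927, 0.003], [-0.927, 0.375, 0.001], [-0.002, -0.003, -1.0]]
ft_force: [0.2, -0.9, -0.3]
gripper_width: 0.604
```

>>> servo_tool(targets=[[0,0,0,0,0,0,25],[0,0,0,0,0,0,20],[0,0,0,0,0,0,15],[0,0,0,0,0,0,15],[0,0,0,0,0,0,15],[0,0,0,0,0,0,15]], squeeze=60)

```text
time: 4.8
tool_pos: [0.5186, 0.2977, 0.1247]
eef_rot: [[-0.375, -0.927, 0.005], [-0.927, 0.375, 0.002], [-0.003, -0.004, -1.0]]
ft_force: [-0.6, -0.8, 6.1]
gripper_width: 0.27
```

```bash
python3 - <<'E'
from h import *
plan([.5175,.297,.122],158)
im,d=cams.read_camera("scene"); save("s2.png",im[150:310,250:450],3)
E
```

```text
t 4.8 pos [0.5186 0.2977 0.1247] yaw_y 158.0 shift [0.027 0.018 0.068] rv [-0.0037  0.0032 -0.    ] F [-0.6 -0.8  6.1] M [ 0.03  0.32 -0.04] j [ 49.  18. -18.   0. -54. -71.] w 0.27
```

View pics/s2.png

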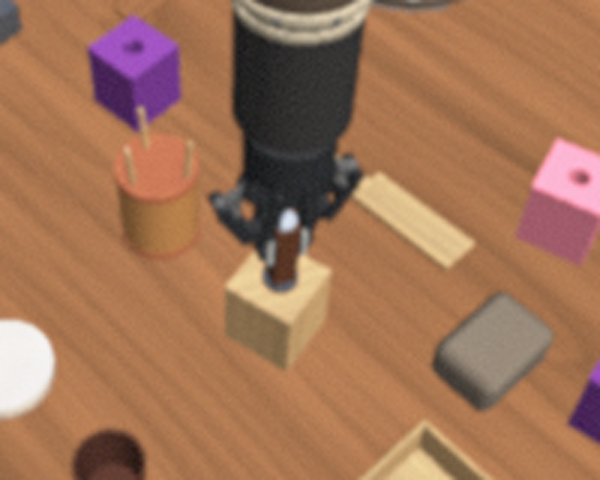

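The grip holds: opening 0.27 (about 23 mm) and jaws flat on the handle. I'll lift it straight out.

>>> servo_tool(targets=[[0,0,-0.2,0,0,0,15],[0,0,-0.6,0,0,0,15],[0,0,-1.1,0,0,0,15],[0,0,-1.6,0,0,0,15],[0,0,-2.2,0,0,0,15],[0,0,-2.8,0,0,0,15],[0,0,-3.4,0,0,0,15],[0,0,-4.0,0,0,0,15],[0,0,-4.4,0,0,0,15],[0,0,-4.6,0,0,0,15]])

```text
time: 5.68
tool_pos: [0.5181, 0.2977, 0.3116]
eef_rot: [[-0.375, -0.927, 0.007], [-0.927, 0.375, 0.004], [-0.006, -0.005, -1.0]]
ft_force: [-0.1, 0.3, -0.8]
gripper_width: 0.272
```

```bash
python3 - <<'E'
from h import *
plan([.493,-.2305,.305],158)
im,d=cams.read_camera("scene"); p=proj("scene",[telemetry.sense()["tool_pos"]-np.array([0,0,.11])])[0];print(p)
c,r=p.astype(int); save("s3.png",im[r-60:r+40,c-60:c+60],5)
print([ (round(x["conf"],2),np.round(x["xy"],1)) for x in models.landmark_of("scene","driver_tip")][:2])
E
```

```text
t 5.68 pos [0.5181 0.2977 0.3116] yaw_y 158.0 shift [12.479 -4.363  0.112] rv [-0.0051  0.0061  0.    ] F [-0.1  0.3 -0.8] M [ 0.02 -0.05  0.01] j [ 49.  11.  -3.   0. -76. -71.] w 0.272
[344.06805359 216.35661016]
[(0.78, array([347.2, 217.2]))]
```

View pics/s3.png

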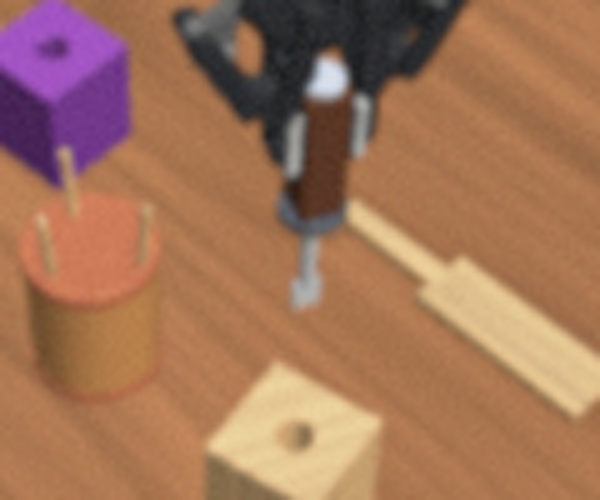

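The blade, at crop (305,285), shows broad side to the camera. Its width therefore lies along the jaws' axis, and to fit the slot the tool y axis must head 48°. I'll carry it over the toolpot while turning.

>>> servo_tool(targets=[[0.3,-0.1,0.0,0,0,-0.03,15],[0.9,-0.3,0.0,0,0,-0.1,15],[1.6,-0.55,0.0,0,0,-0.18,15],[2.4,-0.83,0.0,0,0,-0.27,15],[3.2,-1.11,0.0,0,0,-0.36,15],[4.0,-1.39,0.0,0,0,-0.45,15],[4.8,-1.67,0.0,0,0,-0.54,15],[5.6,-1.95,0.0,0,0,-0.63,15],[6.4,-2.23,0.0,0,0,-0.72,15],[7.2,-2.51,0.0,0,0,-0.81,15]])

```text
time: 6.62
tool_pos: [0.5019, -0.0085, 0.3073]
eef_rot: [[0.417, -0.909, 0.004], [-0.909, -0.417, 0.003], [-0.001, -0.005, -1.0]]
ft_force: [1.2, -0.1, -2.1]
gripper_width: 0.272
```

```bash
python3 - <<'E'
from h import *
plan([.493,-.2305,.26],48)
E
```

```text
t 6.62 pos [ 0.5019 -0.0085  0.3073] yaw_y -155.33 shift [4.952 2.523 1.165] rv [-4.800e-03  3.000e-04 -4.071e-01] F [ 1.2 -0.1 -2.1] M [ 0.02 -0.16 -0.03] j [ 21.   1. -14.  -0. -75.   3.] w 0.272
```

>>> servo_tool(targets=[[0.9,0.46,0.05,0,0,-0.06,15],[1.7,0.87,0.1,0,0,-0.13,15],[2.5,1.27,0.2,0,0,-0.2,15],[3.3,1.68,0.4,0,0,-0.27,15],[4.0,2.04,0.7,0,0,-0.34,15],[4.5,2.3,0.95,0,0,-0.38,15],[4.8,2.45,1.1,0,0,-0.4,15],[4.95,2.52,1.16,-0.005,0,-0.407,15],[4.95,2.52,1.16,-0.005,0,-0.407,15],[4.95,2.52,1.16,-0.005,0,-0.407,15]])

```text
time: 7.45
tool_pos: [0.4927, -0.2301, 0.2593]
eef_rot: [[0.742, -0.67, -0.002], [-0.67, -0.742, 0.0], [-0.002, 0.001, -1.0]]
ft_force: [0.0, -0.1, -0.7]
gripper_width: 0.276
```

```bash
python3 - <<'E'
from h import *
plan([.493,-.2305,.19],48)
E
```

```text
t 7.45 pos [ 0.4927 -0.2301  0.2593] yaw_y -132.08 shift [0.014 0.    1.733] rv [ 0.0011  0.0019 -0.0014] F [ 0.  -0.1 -0.7] M [0.05 0.01 0.  ] j [ -4.   7. -13.  -0. -70.  52.] w 0.276
```

>>> servo_tool(targets=[[0.01,0,0.4,0,0,0,15],[0.01,0,0.9,0,0,0,15],[0.01,0,1.35,0,0,0,15],[0.01,0,1.65,0,0,0,15],[0.01,0,1.75,0.001,0.002,0,15],[0.01,0,1.75,0.001,0.002,0,15],[0.01,0,1.75,0.001,0.002,0,15]])

```text
time: 8.03
tool_pos: [0.4935, -0.2299, 0.1902]
eef_rot: [[0.743, -0.669, 0.001], [-0.669, -0.743, -0.001], [0.001, -0.0, -1.0]]
ft_force: [0.3, 0.7, -0.0]
gripper_width: 0.274
```

```bash
python3 - <<'E'
from h import *
plan([.493,-.2305,.172],48)
im,d=cams.read_camera("scene")
tip=telemetry.sense()["tool_pos"]-np.array([0,0,.1097])
print("tip pred",proj("scene",[tip])[0],"screw",proj("scene",[[.4932,-.2305,.062]])[0])
c,r=proj("scene",[tip])[0].astype(int)
A=cv2.resize(im[r-35:r+25,c-35:c+35],None,fx=9,fy=9,interpolation=cv2.INTER_CUBIC); print("origin",c-35,r-35)
save("s4.png",A)
im2,d2=cams.read_camera("top"); np.savez("s4.npz",im=im,im2=im2)
a,X,Y=rect_top("top",im2,.4932,-.2305,.062,half=.04); save("t4.png",a)
print([ (round(x["conf"],2),np.round(x["xy"],1)) for x in models.landmark_of("scene","driver_tip")][:2])
E
```

```text
t 8.03 pos [ 0.4935 -0.2299  0.1902] yaw_y -132.02 shift [0.001 0.019 0.455] rv [-0.0003 -0.0011 -0.0004] F [ 0.3  0.7 -0. ] M [ 0.   -0.04  0.  ] j [ -4.  10. -19.   0. -61.  52.] w 0.274
tip pred [240.86531752 144.39647969] screw [241.80120611 148.37111606]
origin 205 109
[(0.69, array([243.1, 147. ]))]
```

View pics/s4.png

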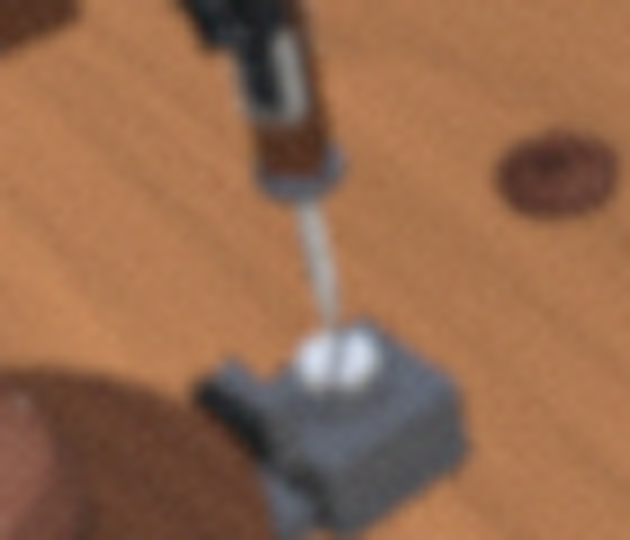

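The view runs along the slot. The blade, edge-on, ends near crop (331,325) and the slot is at (340,360). I'll measure the sideways offset, which is the tight direction.

```bash
python3 - <<'E'
from h import *
im=np.load("s4.npz")["im"]; st=telemetry.sense(); p=np.array(st["tool_pos"])
hsv=cv2.cvtColor(im,cv2.COLOR_RGB2HSV).astype(float); S=hsv[...,1]; g=im.astype(float).mean(2)
# shaft: low saturation on wood; centroid per row vs predicted
res=[]
for r in range(132,144):
    c=np.arange(232,250); bg=np.median(np.r_[S[r,228:234],S[r,248:254]]); w=np.clip(bg-S[r,c]-20,0,None)
    ob=(w*c).sum()/w.sum()
    zz=np.linspace(.07,.2,200); uv=proj("scene",np.column_stack([np.full(200,p[0]),np.full(200,p[1]),zz]))
    i=np.argmin(abs(uv[:,1]-r)); res.append((r,ob,uv[i,0],zz[i]))
res=np.array(res); print(np.column_stack([res[:,0],res[:,1],res[:,2],(res[:,1]-res[:,2]).round(2),res[:,3]*1e3]).round(2))
print(np.round(g[144:154,236:252]).astype(int))
m=proj("scene",[[p[0],p[1],.056],[p[0],p[1],.062]]);print("axis at slot pred",m)
e=np.array([-np.sin(np.radians(48)),np.cos(np.radians(48)),0]);print("px/mm perp", (proj("scene",[[.4932,-.2305,.062]+e*.001])-proj("scene",[[.4932,-.2305,.062]]))[0])
E
```

```text
[[132.   238.74 238.1    0.64 135.33]
 [133.   239.07 238.33   0.74 130.75]
 [134.   239.29 238.57   0.72 126.18]
 [135.   239.45 238.77   0.68 122.26]
 [136.   239.64 239.     0.63 117.69]
 [137.   239.94 239.2    0.73 113.77]
 [138.   240.19 239.44   0.75 109.2 ]
 [139.   240.37 239.67   0.7  104.62]
 [140.   240.53 239.89   0.64 100.05]
 [141.   240.71 240.09   0.62  96.13]
 [142.   240.9  240.32   0.58  91.56]
 [143.   241.06 240.54   0.52  86.98]]
[[121 120 118 123 130 141 131 122 121 117 114 119 119 125 124 125]
 [119 120 118 133 143 147 133 133 138 130 116 116 115 123 125 129]
 [124 123 138 158 176 176 153 160 182 166 135 109 108 119 122 124]
 [125 133 161 194 205 194 170 185 210 200 157 117 106 113 119 122]
 [129 142 177 211 219 195 172 193 217 209 170 126 106 104 112 115]
 [114 136 172 210 212 189 172 198 214 201 161 123 100 105 104 111]
 [111 121 154 190 195 173 168 194 194 173 136 110 102 104 107 106]
 [104 112 129 156 160 150 148 164 160 135 108  99 100 104 110 104]
 [104 101 107 118 123 111 113 122 120 108  96  93  95 101 105 106]
 [ 97  92  92  92  98  92  93  98  96  94  92  91 100 104 104 105]]
axis at slot pred [[242.03558834 149.74370948]
 [241.75037609 148.4538469 ]]
px/mm perp [ 0.28675956 -0.00090351]
```

View pics/t4.png

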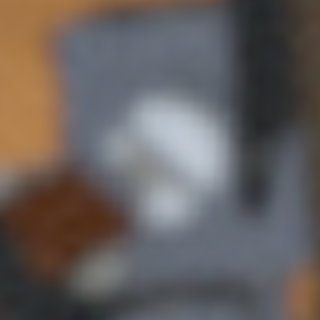

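>>> servo_tool(targets=[[0.028,0,0.1,0,0,-0.026,15],[0.028,0,0.25,0,0,-0.026,15],[0.028,0,0.38,0,0,-0.026,15],[0.028,0,0.4,0,0,-0.026,15],[0.028,0,0.4,0,0,-0.026,15],[0.028,0,0.4,0,0,-0.026,15]])

```text
time: 8.68
tool_pos: [0.4944, -0.2311, 0.1745]
eef_rot: [[0.759, -0.651, 0.002], [-0.651, -0.759, -0.001], [0.002, -0.001, -1.0]]
ft_force: [-0.1, -0.1, -0.9]
gripper_width: 0.277
```

>>> servo_tool(targets=[[0,0,0.02,0,0,0,15],[0,0,0.04,0,0,0,15],[0,0,0.06,0,0,0,15],[0,0,0.08,0,0,0,15],[0,0,0.1,0,0,0,15],[0,0,0.1,0,0,0,15]])

```text
time: 9.18
tool_pos: [0.4943, -0.2311, 0.1703]
eef_rot: [[0.759, -0.651, 0.001], [-0.651, -0.759, -0.0], [0.001, -0.001, -1.0]]
ft_force: [-0.9, 0.2, -1.9]
gripper_width: 0.273
```

>>> servo_tool(targets=[[0,0,0.02,0,0,0,15],[0,0,0.04,0,0,0,15],[0,0,0.06,0,0,0,15],[0,0,0.06,0,0,0,15]])

```text
time: 9.52
tool_pos: [0.4942, -0.231, 0.1677]
eef_rot: [[0.759, -0.651, 0.001], [-0.651, -0.759, -0.0], [0.001, -0.0, -1.0]]
ft_force: [-0.1, -1.1, -0.9]
gripper_width: 0.272
```

>>> servo_tool(targets=[[0,0,0.015,0,0,0,15],[0,0,0.03,0,0,0,15],[0,0,0.045,0,0,0,15],[0,0,0.045,0,0,0,15]])

```text
time: 9.85
tool_pos: [0.4941, -0.231, 0.1657]
eef_rot: [[0.759, -0.651, 0.001], [-0.651, -0.759, -0.0], [0.001, -0.0, -1.0]]
ft_force: [-0.1, -0.0, -0.6]
gripper_width: 0.278
```

```bash
python3 - <<'E'
from h import *
plan([.4942,-.231,.166],-41)
im,d=cams.read_camera("scene"); save("s5.png",im[109:169,205:275],8)
E
```

```text
t 9.85 pos [ 0.4941 -0.231   0.1657] yaw_y -130.59 shift [ 0.001 -0.001 -0.007] rv [ 5.0000e-04 -1.0000e-03 -1.5636e+00] F [-0.1 -0.  -0.6] M [ 0.05  0.   -0.01] j [ -4.  11. -21.   0. -57.  54.] w 0.278
```

View pics/s5.png

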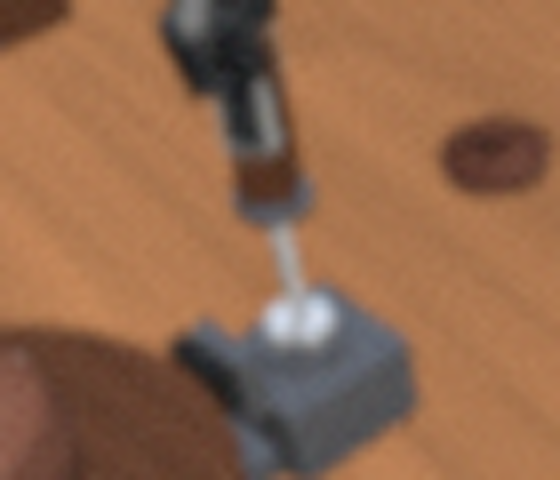

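The shaft now ends inside the head at crop (297,325), with a head half visible on either side, and no force was felt, so the blade is in the slot. I'll feel for its floor.

>>> servo_tool(targets=[[0,0,0.012,0,0,0,15],[0,0,0.025,0,0,0,15],[0,0,0.038,0,0,0,15],[0,0,0.038,0,0,0,15]])

```text
time: 10.23
tool_pos: [0.4945, -0.2312, 0.1654]
eef_rot: [[0.76, -0.65, 0.002], [-0.65, -0.76, -0.001], [0.002, -0.001, -1.0]]
ft_force: [-3.1, 1.2, 8.1]
gripper_width: 0.276
```

>>> servo_tool(targets=[[0,0,-0.015,0,0,0.05,15],[0,0,-0.015,0,0,0.1,15],[0,0,-0.015,0,0,0.15,15],[0,0,-0.015,0,0,0.15,15]])

```text
time: 10.57
tool_pos: [0.4945, -0.2312, 0.166]
eef_rot: [[0.652, -0.758, 0.002], [-0.758, -0.652, -0.001], [0.002, -0.001, -1.0]]
ft_force: [-0.4, -0.5, -0.8]
gripper_width: 0.276
```

```bash
python3 -c "
from h import *
plan([.4942,-.231,.166],-41)"
```

```text
t 10.57 pos [ 0.4945 -0.2312  0.166 ] yaw_y -139.29 shift [-0.009  0.002 -0.001] rv [-2.3000e-03 -1.1000e-03  1.4261e+00] F [-0.4 -0.5 -0.8] M [ 0.02  0.02 -0.02] j [ -4.  11. -21.   0. -57.  45.] w 0.276
```

>>> servo_tool(targets=[[0,0,0,0,0,0.05,15],[0,0,0,0,0,0.1,15],[0,0,0,0,0,0.15,15],[0,0,0,0,0,0.15,15]])

```text
time: 10.9
tool_pos: [0.4944, -0.2311, 0.1658]
eef_rot: [[0.531, -0.847, 0.002], [-0.847, -0.531, -0.001], [0.002, -0.001, -1.0]]
ft_force: [-0.1, 0.9, -0.4]
gripper_width: 0.274
```

```bash
python3 -c "
from h import *
plan([.4942,-.231,.166],-41)"
```

```text
t 10.9 pos [ 0.4944 -0.2311  0.1658] yaw_y -147.92 shift [-0.006  0.003 -0.004] rv [-2.1000e-03 -7.0000e-04  1.2755e+00] F [-0.1  0.9 -0.4] M [ 0.21  0.04 -0.  ] j [ -4.  11. -21.   0. -57.  37.] w 0.274
```

>>> servo_tool(targets=[[0,0,0,0,0,0.06,15],[0,0,0,0,0,0.12,15],[0,0,0,0,0,0.18,15]])

```text
time: 11.15
tool_pos: [0.4944, -0.2311, 0.1658]
eef_rot: [[0.371, -0.929, 0.002], [-0.929, -0.371, -0.001], [0.001, -0.002, -1.0]]
ft_force: [0.1, 0.2, -1.1]
gripper_width: 0.274
```

```bash
python3 -c "
from h import *
plan([.4942,-.231,.166],-41)
im,d=cams.read_camera('scene');np.savez('s6.npz',im=im); save('s6.png',im[129:169,210:270],10)
for c in ['scene']:
    a,X,Y=rect_top(c,im,.4925,-.2305,.062,half=.02); save('s6r.png',a,3)"
```

```text
t 11.15 pos [ 0.4944 -0.2311  0.1658] yaw_y -158.21 shift [-0.005  0.005 -0.004] rv [-2.2000e-03 -5.0000e-04  1.0959e+00] F [ 0.1  0.2 -1.1] M [0.13 0.02 0.09] j [ -4.  11. -21.   0. -57.  26.] w 0.274
```

View pics/s6.png

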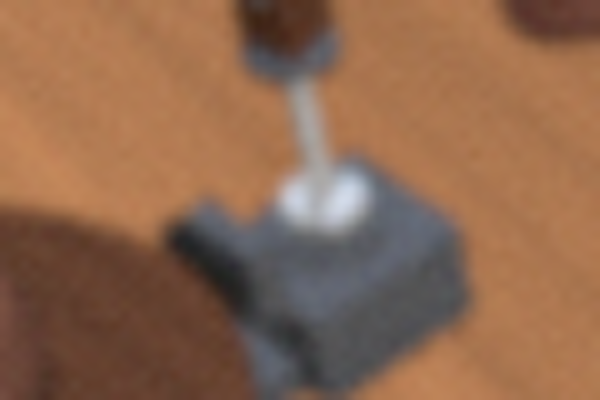

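Mz is 0.09 N m, so the blade has engaged and is driving the screw. With roughly 10° of play in the slot, the blade must end near heading -52°, which is 1.29 rad further.

>>> servo_tool(targets=[[0,0,0,0,0,0.08,15],[0,0,0,0,0,0.16,15],[0,0,0,0,0,0.24,15],[0,0,0,0,0,0.32,15],[0,0,0,0,0,0.4,15],[0,0,0,0,0,0.48,15]])

```text
time: 11.7
tool_pos: [0.4946, -0.2312, 0.1658]
eef_rot: [[-0.104, -0.995, 0.002], [-0.995, 0.104, -0.001], [0.001, -0.002, -1.0]]
ft_force: [-0.1, -0.4, -1.1]
gripper_width: 0.276
```

```bash
python3 -c "
from h import *
plan([.4942,-.231,.166],-52)"
```

```text
t 11.7 pos [ 0.4946 -0.2312  0.1658] yaw_y 174.05 shift [-0.003  0.01  -0.004] rv [-2.400e-03  2.000e-04  8.038e-01] F [-0.1 -0.4 -1.1] M [-0.12 -0.16  0.06] j [ -4.  11. -21.   0. -57.  -2.] w 0.276
```

>>> servo_tool(targets=[[0,0,0,0,0,0.1,15],[0,0,0,0,0,0.2,15],[0,0,0,0,0,0.3,15],[0,0,0,0,0,0.4,15],[0,0,0,0,0,0.5,15],[0,0,0,0,0,0.6,15],[0,0,0,0,0,0.7,15],[0,0,0,0,0,0.8,15],[0,0,0,0,0,0.8,15]])

```text
time: 12.45
tool_pos: [0.4946, -0.2314, 0.1659]
eef_rot: [[-0.786, -0.618, 0.002], [-0.618, 0.786, -0.001], [-0.001, -0.002, -1.0]]
ft_force: [0.5, -0.8, -1.8]
gripper_width: 0.275
```

```bash
python3 -c "
from h import *
plan([.4942,-.231,.19],-52)"
```

```text
t 12.45 pos [ 0.4946 -0.2314  0.1659] yaw_y 128.17 shift [ 0.002  0.013 -0.604] rv [-0.0024  0.0009  0.0029] F [ 0.5 -0.8 -1.8] M [-0.58 -0.06  0.02] j [ -4.  11. -21.   0. -57. -47.] w 0.275
```

>>> servo_tool(targets=[[0,0,0,0,0,-0.08,15],[0,0,-0.1,0,0,-0.08,15],[0,0,-0.3,0,0,-0.08,15],[0,0,-0.7,0,0,-0.08,15],[0,0,-1.3,0,0,-0.08,15],[0,0,-1.9,0,0,-0.08,15],[0,0,-2.5,0,0,-0.08,15],[0,0,-3.1,0,0,-0.08,15],[0,0,-3.4,0,0,-0.08,15]])

```text
time: 13.2
tool_pos: [0.4952, -0.2316, 0.3061]
eef_rot: [[-0.734, -0.679, 0.007], [-0.679, 0.734, -0.003], [-0.003, -0.007, -1.0]]
ft_force: [1.2, 0.4, -0.7]
gripper_width: 0.273
```

```bash
python3 - <<'E'
from h import *
plan([.45,-.12,.305],128)
im,d=cams.read_camera("scene")
cx,cy=.4925,-.2305
a,X,Y=rect_top("scene",im,cx,cy,.062,half=.022); g=a.astype(float).mean(2)
rr=np.hypot(X-cx,Y-cy);b=[]
for th in range(0,180,2):
    t=np.radians(th);dd=-(X-cx)*np.sin(t)+(Y-cy)*np.cos(t)
    for o in np.arange(-.002,.0021,.0005):
        k=(abs(dd-o)<.0015)&(rr<.010);b.append((round(g[k].mean(),1),th,o))
b.sort();print(b[:4])
c=cv2.resize(im[129:169,210:270],(600,400),interpolation=cv2.INTER_CUBIC)
save("s7.png",np.hstack([c[:,100:500],cv2.resize(a,(400,400))]))
E
```

```text
t 13.2 pos [ 0.4952 -0.2316  0.3061] yaw_y 132.8 shift [-1.067  2.816  0.013] rv [-0.0065  0.0034  0.0837] F [ 1.2  0.4 -0.7] M [-0.04 -0.09 -0.03] j [ -4.   6.  -9.   0. -75. -43.] w 0.273
[(np.float64(201.5), 136, np.float64(0.001)), (np.float64(201.5), 136, np.float64(0.0015)), (np.float64(201.5), 138, np.float64(0.001)), (np.float64(201.5), 138, np.float64(0.0015))]
```

View pics/s7.png

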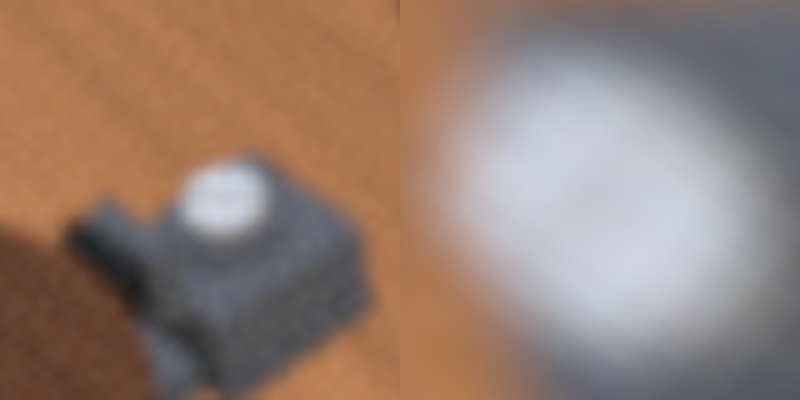

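The slot, faint at crop (222,197), measures 136–138°, about 90° clockwise from 48°. I'll confirm with the top camera on the way back over the pot.

```bash
python3 -c "
from h import *
plan([.518,.2975,.315],158)"
```

```text
t 13.25 pos [ 0.4958 -0.2319  0.3076] yaw_y 132.81 shift [-9.401  9.331 -0.226] rv [-0.0094  0.0023 -0.4397] F [ 1.1 -0.8  2.6] M [-0.1  -0.15 -0.04] j [ -4.   6.  -9.   0. -75. -43.] w 0.275
```

>>> servo_tool(targets=[[-0.3,0.3,-0.1,0,0,0,15],[-0.8,0.8,-0.2,0,0,-0.03,15],[-1.4,1.4,-0.22,0,0,-0.06,15],[-2.0,2.0,-0.22,0,0,-0.09,15],[-2.6,2.6,-0.22,0,0,-0.12,15],[-3.2,3.2,-0.22,0,0,-0.15,15],[-3.8,3.8,-0.22,0,0,-0.18,15],[-4.4,4.4,-0.22,0,0,-0.21,15],[-5.0,5.0,-0.22,0,0,-0.24,15]])

```text
time: 14.0
tool_pos: [0.5061, 0.0524, 0.316]
eef_rot: [[-0.549, -0.836, 0.01], [-0.836, 0.549, -0.003], [-0.003, -0.01, -1.0]]
ft_force: [0.9, -0.6, -1.4]
gripper_width: 0.272
```

```bash
python3 - <<'E'
from h import *
im,d=cams.read_camera("top"); np.savez("t8.npz",im=im)
def fit(im):
    cx,cy=.4934,-.2302
    a,X,Y=rect_top("top",im,cx,cy,.062,half=.022);g=a.astype(float).mean(2);rr=np.hypot(X-cx,Y-cy);b=[]
    for th in range(0,180,2):
        t=np.radians(th);dd=-(X-cx)*np.sin(t)+(Y-cy)*np.cos(t)
        for o in np.arange(-.002,.0021,.0005):
            k=(abs(dd-o)<.0015)&(rr<.010);b.append((round(g[k].mean(),1),th,o))
    b.sort();return b[:3]
print(fit(np.load("top0.npz")["im"]),fit(im))
plan([.518,.2975,.315],158)
E
```

```text
[(np.float64(163.7), 46, np.float64(0.0)), (np.float64(163.7), 48, np.float64(0.0)), (np.float64(163.9), 44, np.float64(0.0))] [(np.float64(158.4), 144, np.float64(0.0)), (np.float64(158.5), 142, np.float64(0.0)), (np.float64(158.5), 146, np.float64(0.0))]
t 14.05 pos [0.5068 0.0567 0.3156] yaw_y 146.89 shift [-5.196  3.055  0.008] rv [-0.0095  0.0031 -0.194 ] F [ 1.2  4.5 -1.5] M [ 0.65 -0.17 -0.03] j [ 29.   2. -12.   0. -76. -62.] w 0.273
```

The screw turned 82° by the top camera and about 87–93° by the scene camera, within tolerance. I'll go on to the stand.

>>> servo_tool(targets=[[-0.7,0.41,0,0,0,-0.02,15],[-1.4,0.82,0,0,0,-0.05,15],[-2.1,1.23,0,0,0,-0.08,15],[-2.8,1.65,0,0,0,-0.11,15],[-3.5,2.06,0,0,0,-0.14,15],[-4.2,2.47,0,0,0,-0.17,15],[-4.8,2.82,0,0,0,-0.19,15],[-5.1,3.0,0.01,-0.009,0.003,-0.194,15],[-5.2,3.06,0.01,-0.009,0.003,-0.194,15],[-5.2,3.06,0.01,-0.009,0.003,-0.194,15]])

```text
time: 14.88
tool_pos: [0.5178, 0.2984, 0.3143]
eef_rot: [[-0.374, -0.928, -0.0], [-0.928, 0.374, -0.001], [0.001, 0.0, -1.0]]
ft_force: [-0.1, -0.1, -1.6]
gripper_width: 0.274
```

```bash
python3 - <<'E'
from h import *
plan([.518,.2975,.215],158)
im,d=cams.read_camera("scene"); st=telemetry.sense(); p=np.array(st["tool_pos"]); S=cv2.cvtColor(im,cv2.COLOR_RGB2HSV)[...,1].astype(float)
zz=np.linspace(p[2]-.105,p[2]-.045,60); uv=proj("scene",np.column_stack([np.full(60,p[0]),np.full(60,p[1]),zz]))
for r in range(int(np.ceil(uv[:,1].min())),int(uv[:,1].max())+1):
    i=np.argmin(abs(uv[:,1]-r)); u0=int(uv[i,0]); c=np.arange(u0-7,u0+8); bg=np.median(np.r_[S[r,u0-12:u0-7],S[r,u0+8:u0+13]]); w=np.clip(bg-S[r,c]-20,0,None)
    print(r,round((w*c).sum()/max(w.sum(),1)-uv[i,0],2),round((zz[i]-p[2])*1e3),round(w.sum()/100,1))
E
```

```text
t 14.88 pos [0.5178 0.2984 0.3143] yaw_y 158.05 shift [ 0.017 -0.013  2.484] rv [ 0.0001 -0.0009  0.0008] F [-0.1 -0.1 -1.6] M [-0.07 -0.05 -0.03] j [ 49.  11.  -2.   0. -77. -71.] w 0.274
199 1.25 -47 8.0
200 1.47 -50 7.9
201 1.71 -54 6.8
202 1.14 -57 4.0
203 1.06 -61 3.7
204 1.12 -65 3.5
205 1.07 -68 3.4
206 1.07 -72 3.4
207 1.04 -77 3.4
208 1.05 -81 3.3
209 1.17 -85 3.6
210 1.19 -88 4.8
211 1.02 -92 5.6
212 0.84 -96 6.2
213 0.82 -100 6.2
214 0.77 -104 6.0
```

>>> servo_tool(targets=[[0.02,-0.036,0.4,0,0,0,15],[0.02,-0.036,1.0,0,0,0,15],[0.02,-0.036,1.7,0,0,0,15],[0.02,-0.036,2.3,0,0,0,15],[0.02,-0.036,2.7,0,0,0,15],[0.02,-0.036,2.8,0,0,0,15],[0.02,-0.036,2.8,0,0,0,15],[0.02,-0.036,2.8,0,0,0,15]])

```text
time: 15.6
tool_pos: [0.5195, 0.2957, 0.204]
eef_rot: [[-0.375, -0.927, 0.001], [-0.927, 0.375, -0.0], [-0.0, -0.001, -1.0]]
ft_force: [-0.1, -0.0, 0.2]
gripper_width: 0.274
```

```bash
python3 - <<'E'
from h import *
plan([.5188,.297,.1247],158)
E
```

```text
t 15.6 pos [0.5195 0.2957 0.204 ] yaw_y 157.98 shift [-0.024  0.032  1.983] rv [-0.0012  0.0004 -0.0004] F [-0.1 -0.   0.2] M [ 0.02 -0.01 -0.  ] j [ 48.  14. -12.   0. -64. -70.] w 0.274
```

>>> servo_tool(targets=[[-0.024,0.032,0.02,0,0,0,15],[-0.024,0.032,0.15,0,0,0,15],[-0.024,0.032,0.25,0,0,0,15],[-0.024,0.032,0.35,0,0,0,15],[-0.024,0.032,0.45,0,0,0,15],[-0.024,0.032,0.55,0,0,0,15]])

```text
time: 16.1
tool_pos: [0.5186, 0.297, 0.1815]
eef_rot: [[-0.375, -0.927, 0.001], [-0.927, 0.375, -0.0], [-0.0, -0.001, -1.0]]
ft_force: [-0.4, -0.8, -1.0]
gripper_width: 0.271
```

```bash
python3 - <<'E'
from h import *
plan([.5188,.297,.1247],158)
E
```

```text
t 16.1 pos [0.5186 0.297  0.1815] yaw_y 157.98 shift [-0.002 -0.002  1.42 ] rv [-0.0011  0.0002 -0.0004] F [-0.4 -0.8 -1. ] M [ 0.02  0.05 -0.04] j [ 49.  15. -14.   0. -61. -71.] w 0.271
```

The tip is inside the hole (z about 0.072) with no contact, so I continue down.

>>> servo_tool(targets=[[0,0,0.2,0,0,0,15],[0,0,0.45,0,0,0,15],[0,0,0.7,0,0,0,15],[0,0,0.95,0,0,0,15],[0,0,1.15,0,0,0,15],[0,0,1.3,0,0,0,15],[0,0,1.36,0,0,0,15],[0,0,1.4,0,0,0,15],[0,0,1.4,0,0,0,15]])

```text
time: 16.85
tool_pos: [0.5187, 0.297, 0.1253]
eef_rot: [[-0.375, -0.927, 0.001], [-0.927, 0.375, -0.0], [-0.0, -0.001, -1.0]]
ft_force: [-0.0, -0.2, -1.6]
gripper_width: 0.27
```

```bash
python3 - <<'E'
from h import *
plan([.5188,.297,.1247],158)
E
```

```text
t 16.85 pos [0.5187 0.297  0.1253] yaw_y 157.98 shift [-0.001 -0.001  0.016] rv [-0.0011  0.     -0.0003] F [-0.  -0.2 -1.6] M [ 0.03 -0.04 -0.03] j [ 49.  18. -17.   0. -54. -71.] w 0.27
```

>>> servo_tool(targets=[[0,0,0.02,0,0,0,15],[0,0,0.04,0,0,0,15],[0,0,0.06,0,0,0,15],[0,0,0.06,0,0,0,15]])

```text
time: 17.18
tool_pos: [0.5192, 0.2973, 0.1247]
eef_rot: [[-0.374, -0.927, 0.003], [-0.927, 0.374, 0.001], [-0.002, -0.002, -1.0]]
ft_force: [-4.0, -1.1, 9.0]
gripper_width: 0.271
```

Contact at 9 N with the TCP at its gripping height (0.1247), so the guard is seated. I'll open, then lift off.

>>> servo_tool(targets=[[0,0,0,0,0,0,27],[0,0,0,0,0,0,32],[0,0,0,0,0,0,40],[0,0,0,0,0,0,55],[0,0,0,0,0,0,70],[0,0,0,0,0,0,85],[0,0,0,0,0,0,85],[0,0,0,0,0,0,85]])

```text
time: 17.85
tool_pos: [0.5192, 0.2973, 0.1246]
eef_rot: [[-0.374, -0.927, 0.003], [-0.927, 0.374, 0.0], [-0.001, -0.002, -1.0]]
ft_force: [-0.4, 0.1, -0.1]
gripper_width: 0.997
```

>>> servo_tool(targets=[[0,0,-0.3,0,0,0,85],[0,0,-0.7,0,0,0,85],[0,0,-1.2,0,0,0,85],[0,0,-1.8,0,0,0,85],[0,0,-2.4,0,0,0,85],[0,0,-3.0,0,0,0,85],[0,0,-3.6,0,0,0,85],[0,0,-4.0,0,0,0,85],[1.0,1.0,-4.0,0,0,0,85],[1.9,1.9,-4.0,0,0,0,85]])

```text
time: 18.68
tool_pos: [0.4424, 0.265, 0.284]
eef_rot: [[-0.376, -0.927, 0.002], [-0.927, 0.376, 0.0], [-0.001, -0.002, -1.0]]
ft_force: [-2.5, -0.2, -0.6]
gripper_width: 1.0
```

```bash
python3 - <<'E'
from h import *
import h
plan([.45,.1,.3],158)
im,d=cams.read_camera("scene"); it,dt=cams.read_camera("top"); 
v,u=np.mgrid[:400,:640].astype(float)
for n,dd,(c,r) in(("top",dt,(261,184)),("scene",d,(343,250))):
    W=h._w(n,u,v,dd)[r-26:r+26,c-26:c+26].reshape(-1,3)
    for l,a,b in(("standtop",.075,.0885),("handle",.11,.19),("btn",.172,.18)):
        P=W[(W[:,2]>a)&(W[:,2]<b)]
        if len(P)>4:
            q=cv2.minAreaRect((P[:,:2]*1000).astype(np.float32)); print(n,l,len(P),"maxz",P[:,2].max().round(4),"med",np.median(P[:,2]).round(4),np.round(q[0],1),np.round(q[1],1))
a=cv2.resize(im[205:285,300:390],None,fx=4.4,fy=4.4,interpolation=cv2.INTER_CUBIC)
b=cv2.resize(im[120:200,180:270],None,fx=4.4,fy=4.4,interpolation=cv2.INTER_CUBIC)
save("fin.png",np.hstack([a,b]))
E
```

```text
t 18.68 pos [0.4424 0.265  0.284 ] yaw_y 157.93 shift [ 3.75  -1.727 -0.4  ] rv [-0.0022  0.0011 -0.0012] F [-2.5 -0.2 -0.6] M [0.1  0.25 0.01] j [ 53.   3. -14.   0. -72. -75.] w 1.0
scene standtop 425 maxz 0.0885 med 0.0858 [518.2 298.3] [73.4 70.8]
scene handle 184 maxz 0.1782 med 0.1487 [523.9 301.5] [18.  31.1]
scene btn 25 maxz 0.1782 med 0.175 [520.4 304.1] [12.  18.9]
```

View pics/fin.png

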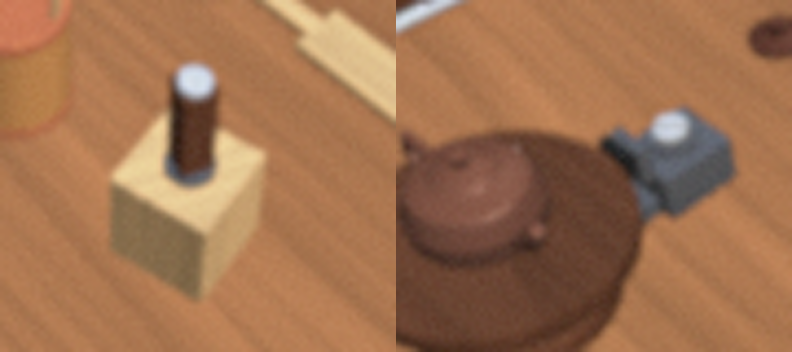

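The final view shows the driver upright with its guard on the stand top at crop (190,165). The teapot is in place, and the slot now runs crosswise at (670,127). I'll compare driver height and teapot position with the first picture, after settling the arm.

>>> servo_tool(targets=[[0.3,-0.1,-0.2,0,0,0,85],[0.3,-0.1,-0.2,0,0,0,85],[0.3,-0.1,-0.2,0,0,0,85]])

```text
time: 19.03
tool_pos: [0.4375, 0.2494, 0.2936]
eef_rot: [[-0.374, -0.927, 0.003], [-0.927, 0.374, 0.003], [-0.004, -0.002, -1.0]]
ft_force: [0.1, 0.3, -0.9]
gripper_width: 0.996
```

```bash
python3 - <<'E'
from h import *
import h
v,u=np.mgrid[:400,:640].astype(float); Z=np.load("scene0.npz"); im,d=cams.read_camera("scene")
for l,i,dd in(("before",Z["im"],Z["d"]),("after",im,d)):
    W=h._w("scene",u,v,dd)[224:276,317:369].reshape(-1,3); P=W[(W[:,2]>.1)&(W[:,2]<.19)]
    hi=P[P[:,2]>.168]; T=h._w("scene",u,v,dd)[130:210,165:260].reshape(-1,3); T=T[(T[:,2]>.085)&(T[:,2]<.17)&(T[:,0]>.55)]
    print(l,"btn z med",np.median(hi[:,2]).round(4),"n",len(hi),"max",P[:,2].max().round(4),"btn xy",hi.mean(0).round(4),"teapot",T.mean(0).round(4),len(T))
plan([.45,.1,.3],158)
E
```

```text
before btn z med 0.1733 n 43 max 0.1779 btn xy [0.5233 0.3036 0.1732] teapot [ 0.6716 -0.1966  0.1237] 859
after btn z med 0.1726 n 42 max 0.1782 btn xy [0.5226 0.3041 0.173 ] teapot [ 0.6718 -0.1966  0.1237] 860
t 19.08 pos [0.4375 0.2496 0.2931] yaw_y 158.01 shift [ 3.35 -1.69 -0.18] rv [-0.0012  0.0028  0.0002] F [-0.2 -0.  -0.7] M [ 0.05  0.02 -0.06] j [ 52.   2. -15.   0. -73. -74.] w 0.995
```

The driver's height matches the start (within 0.7 mm), the teapot hasn't moved, and the arm is clear. I'm handing in.

```bash
python3 -c "
from workcell import robot; print(robot.sign_off())"
```

```text
the job is handed in; nothing more can be done
None
```

The brake screw was turned about a quarter turn clockwise, and the screwdriver is back in its wooden stand, upright and fully down. I handed the job in at about 19 s.

- **Slot:** The blade went in without contact. The largest force I saw on the brake was about 8 N, when feeling the slot's floor. The force was only read at the end of each move, so brief peaks between readings would not show.
- **Screw angle:** The two cameras disagree a little. The top camera puts the turn at about 82° and the scene camera at about 87–93°; both are within the 20° tolerance. The slot was faint in the later pictures, so each angle is only good to a few degrees.
- **Screwdriver:** It seated with a 9 N contact at the same height where I had gripped it. After release, its height and position matched the first picture to within 1 mm in the scene camera. The top camera gave no reading of the stand on that last check.
- **Teapot:** It is within 0.2 mm of where it started.

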